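# Shut a small cooker and start it steaming

### The job

The eggs are already in the cooker's steaming tray. With the fingertips alone, push the cooker's lid down until its catch holds it shut by itself, then press the steam key (marked with three wavy lines), and then the round orange start key, letting each key come out again. Do not grip or raise the lid, press no other key, and leave the things standing around where they are.

Things in the scene. Friction and masses are not known exactly. Their poses are not given: they have to be found in the camera images.
- cooker: small white multi-cooker, 250 mm deep, 210 mm wide, 170 mm high with the lid shut; it stands fast. Origin: centre of its underside on the counter; x points from its front to its back, y to the left seen from the front, z up. Its front part is a level black key panel 139 mm above the counter; the four keys lie in a row 97 mm in front of the origin: start, steam, soup, off from left to right
- lid (a joint): angle of the white lid (184 mm deep, 208 wide, 26 thick) about a level hinge at the back of the cooker, 118 mm behind its origin, 142 mm up: 0 = shut, positive = open. It starts half open; a spring lifts it. Pushed right down (about 8 N at the front edge) it snaps under a catch that holds it below 0.02 rad; let go earlier, it springs up 0.3 rad or more
- lid_front (a point): the place to push the lid: on its flat top, in the middle, 18 mm behind its front edge and 160 mm from the hinge line; moves with the lid. With the lid shut it lies 42 mm in front of the cooker's origin and 168 mm above the counter. Axes as the cooker's, turning with the lid (z out of its top)
- steam_key (a joint): travel of the steam key in m: 0 = out, 0.004 = fully in; sprung, returns by itself; about 4 N presses it fully in
- steam_key_top (a point): centre of the top of the steam key, a grey cap 24 x 26 mm marked with three white wavy lines, second key from the left; its top stands 7 mm above the panel and it moves straight down
- start_key (a joint): travel of the start key in m: 0 = out, 0.004 = fully in; sprung, returns by itself; about 4 N presses it fully in. Its centre is 44 mm to the left of the steam key's
- start_key_top (a point): centre of the top of the start key, a round orange cap of 27 mm diameter with a white triangle, the leftmost key; its top stands 7 mm above the panel and it moves straight down
- soup_key (a joint): travel of the soup key (grey, marked with a bowl, third from the left), same kind; not to be pressed
- off_key (a joint): travel of the off key (black, round, marked with a square, rightmost), same kind; not to be pressed
- egg_carton: bystander: closed grey egg carton, 106 x 156 x 72 mm; origin at the centre of its underside
- white_mug: bystander: white mug with a handle, 94 mm high; origin at the centre of its underside
- tumbler: bystander: clear glass tumbler, 94 mm high; origin at the centre of its underside
- mandarin: bystander: mandarin, 52 mm across; origin at its underside
- release_tab (a point): top of the catch's release, a grey tab 18 x 20 mm in the middle of the key panel, between steam and soup key and just in front of the lid, 4 mm proud; it rocks a little by itself as the lid shuts; pressing it lets the lid spring up

How it is judged:
On the way, in this order (a step that is already met when the one before it is completed fails the run):
1. the lid is shut and held by its catch, without the robot touching anything (value of joint lid below 0.03 rad and contact force between each of the arm, the fingers and anything else below 0.5 N), for 0.3 s.
2. the steam key is pressed in, with the lid shut (value of joint steam_key above 0.0025 m and value of joint lid below 0.03 rad), for 0.1 s.
3. the start key is pressed in, with the lid shut and the steam key out again (value of joint start_key above 0.0025 m and value of joint steam_key below 0.001 m and value of joint lid below 0.03 rad), for 0.1 s.
At the end, for the whole second after the job is handed in: the lid is held shut by its catch (less than 0.03 rad open) and all four keys are out (within 1 mm) (value of joint lid below 0.03 rad and value of joint each of start_key, steam_key, soup_key, off_key below 0.001 m); the robot touches nothing.
It fails at once if the soup key or the off key is pressed, or two keys at once (value of joint any of soup_key, off_key above 0.002 m or value of joint each of steam_key, start_key above 0.002 m).
It fails at once if the steam or start key is pressed while the lid is not shut (value of joint lid above 0.06 rad and value of joint any of steam_key, start_key above 0.002 m).
It fails at once if the lid is raised further open, or gripped between the fingers (the grasp point lies inside the lid) (value of joint lid above 0.8 rad or (x of the grasp point in the frame of lid_front between -0.019 and 0.16 m and y of the grasp point in the frame of lid_front between -0.105 and 0.105 m and z of the grasp point in the frame of lid_front between -0.027 and 0 m)).
It fails at once if something is pushed with the arm or the gripper's body in place of the fingers (contact force between the arm and anything else above 5 N).
It fails at once if a thing standing around is raised or moved by more than 30 mm (distance of any of egg_carton, white_mug, tumbler, mandarin from where it was at the start of the episode above 0.03 m).
It also fails if it takes over 42 s, if anything falls off the work surface, if the arm or the gripper's body presses on something with over 40 N, if the wrist force passes 120 N, or if a joint passes its speed limit or range.

### The arm

A 6-joint arm with a two-finger parallel gripper is mounted at the origin on a cart in front of the work surface, level with it; the furniture and walls round the work are solid. World frame = base frame: x ahead of the robot, y to its left, z up, the work surface at z = 0. Lengths are in m, angles in rad, forces in N, time in s.
With the tool pointing down it reaches from about 0.35 to 0.775 m from the base axis. Payload 7.3 kg.
Tool frame: the origin (TCP) lies at the very end of the fingers, on their centre line; the grasp point (between the pads) lies 19 mm behind it; z points along the fingers, y is the line along which they close (so a half turn about z gives the same grasp; the last joint's range is limited). The gripper opens to 92 mm and grips with 3 to 60 N. Pads are 19 mm wide; open, the fingers measure 130 mm over their backs; the gripper's body (75 mm by 190 mm) begins 47 mm behind the grasp point.
Start: joints at [1.176, 0.342, 1.524, -0, 1.275, -0.146], TCP at [0.129, 0.509, 0.227] pointing down, gripper open.
Joint ranges: [-2.53, 2.53], [-0.77, 2.02], [0.04, 2.7], [-1, 4.14], [0.28, 2.66], [-3.11, 3.11]. Speed limits (rad/s): [2.57, 2.57, 3.14, 3.14, 3.14, 3.14].

### API

Orientations are given as [roll, pitch, yaw] about the fixed x, y, z axes, in that order (R = Rz(yaw) Ry(pitch) Rx(roll)).
In Python, from cell import robot, read_camera, get_calibration gives the robot as it stands. The module is installed in compiled form; this text tells all that it offers.
- The arm moves only by the tool send_rows, never from a script. Its argument "plan" is a list of rows, each a list of 2 entries, a list of its own where there are three numbers: the shift along the tool's x, y, z as a fraction of full scale, then the turn, a rotation vector about the tool's x, y, z as a fraction of full scale. A call has exactly 10 rows; each row shifts and turns the commanded pose from where the row before left it, along the tool's axes as they then stand; what a row does not reach is not made up. Full scale, the value 1, is 0.025 m for a shift and 90 degrees for a turn. A row lasts 1/8 s, in which the tool goes at most 62.5 mm and 10.7 degrees, less where a joint would pass 70% of its speed; a pose out of reach is approached as far as the arm can. A call with a number of a shift or a turn outside -1 to 1 is refused whole. A call with a gripper value outside its range is refused whole. "gripper" is the opening, from -1 (shut) to 1 (fully open), so that 0 is half open, set as the call begins (left out, the last holds). The fingers move at their own pace and stop on an object; "force" is the grip in N (left out, the last holds). Time passes only in rows, so rows that do not move let the fingers close, or fill a call up. It gives the time, the measured TCP pose, the force, the opening and the grip force at its end, in the units of the state.
- robot.observe(): the state, without advancing time (a new reading comes with each control period).
- read_camera(name): name is "scene" or "top" or "wrist"; returns (picture, depth): 400x640x3 uint8, blue, green, red; 400x640 float32, m along the optical axis (not along the pixel's ray), 0 where there is no reading.
- get_calibration(name): a dict with "intrinsics" (3x3 intrinsics, pixels), "rvec" (rotation vector, rad) and "tvec" (3), from world to camera coordinates, as OpenCV has them. Camera axes: x right, y down, z forward; pixel columns grow to the right and rows downward; lengths in m; the calibration is good to about 2 mm. The wrist camera is an equidistant fisheye: a pixel r from the principal point sees the ray r / f radians off the axis. A picture is of the moment at which its call begins: read the wrist's pose just before it. get_calibration takes no time and is no camera call; for the wrist camera it gives the pose at the moment of the call.
- robot.hand_in(): hands the job in; it is judged then, once.
The state is a dict: "time": time; "qpos": joint angles; "qvel": joint speeds; "joint_efforts": joint torques, N m; "tool_pos": TCP position; "tool_rot": TCP orientation; "contact_force": force on the tool from outside, world axes, zero at the start; "torque": the same for the moment, N m; "opening": finger opening in m; "grip_force": force on a finger pad.
Only numpy, scipy, OpenCV 4.12 (cv2) and the standard library are available. Lean on these libraries where they do the work, as an engineer would, in place of code of your own. Each camera call takes 0.05 s, during which the arm holds its last target. There are 200 camera calls.

## Working session

There is one attempt and no reset: what is moved stays moved. The work goes in short steps, Python scripts to look and compute and a tool call to move; the robot and the scene stay as the last step left them, time stands still between calls to the robot, and variables do not carry over. Pictures are saved under pics/ and viewed, at most 10 in all, crops included, and the job is handed in when it is done.

Besides the shell and the picture viewer there is one more tool, called after "Emit:" as name(argument=value, ...), one argument or row to a line, values as JSON. send_rows: Moves the arm, as the interface text tells. Shift numbers are shares of 0.025 m and turn numbers shares of 90 degrees, none past 1 either way. Its arguments: {"type":"object","properties":{"plan":{"type":"array"},"gripper":{"type":"number"},"force":{"type":"number"}},"required":["plan"]}

```bash
mkdir -p pics
cat > h.py <<'E'
import cv2,numpy as np
from cell import robot,read_camera,get_calibration
def world(name,d,u,v):
    c=get_calibration(name);K=np.array(c["intrinsics"]);R=cv2.Rodrigues(np.array(c["rvec"],float))[0];t=np.array(c["tvec"],float).ravel()
    z=d[v,u];p=np.array([(u-K[0,2])/K[0,0]*z,(v-K[1,2])/K[1,1]*z,z])
    return R.T@(p-t)
E
python3 - <<'E'
from h import *
for n in("scene","top"):
    p,d=read_camera(n);cv2.imwrite(f"pics/{n}.png",p);np.save(n+".npy",d)
print(robot.observe())
E
```

```text
{'time': 0.1, 'qpos': array([ 1.17602041e+00,  3.42658962e-01,  1.52490915e+00,  6.24960564e-07,
        1.27541384e+00, -1.45994327e-01]), 'qvel': array([ 0.00252903, -0.00149482, -0.00283123,  0.00077903, -0.00195759,
       -0.00131917]), 'joint_efforts': array([ 6.69792971e-04, -4.32007492e+01, -2.44694495e+01,  7.17927050e-02,
        5.25894540e-02, -5.30792715e-05]), 'tool_pos': array([0.12910184, 0.50850543, 0.2261157 ]), 'tool_rot': array([-3.14021823e+00, -2.02700469e-04,  2.89281075e+00]), 'contact_force': array([0.23900581, 0.19263723, 0.82409672]), 'torque': array([ 0.00212347, -0.03600969, -0.04717703]), 'grip_force': 0.0, 'opening': 0.09169886376608398}
```

View pics/top.png

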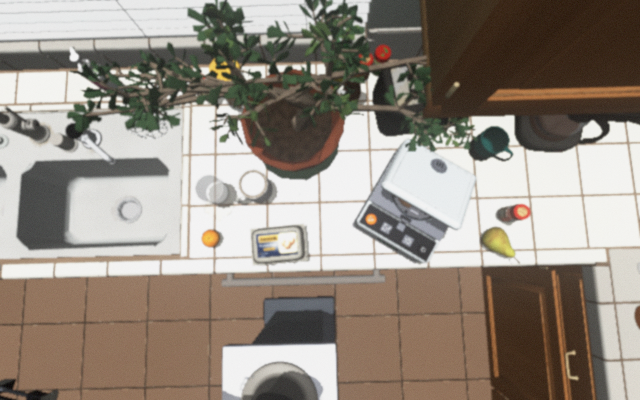

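View pics/scene.png

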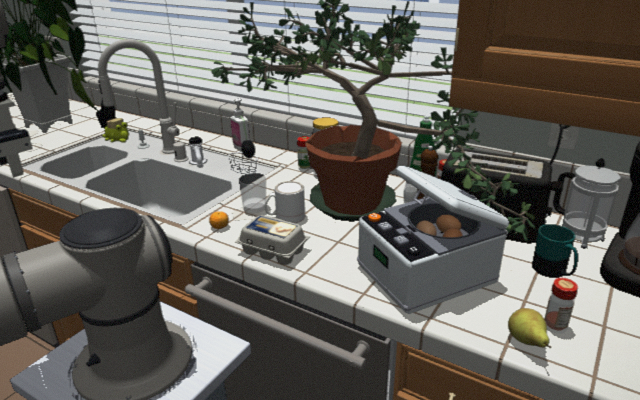

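The top view shows the start key at about (371,218), with the other keys running to lower right and the cooker yawed. The lid is half open, and a plant branch and cabinet sit behind it. I'll enlarge this area.

Run:
```python
from h import *
p=cv2.imread("pics/top.png");q=cv2.imread("pics/scene.png")
a=cv2.resize(p[130:270,345:485],None,fx=4,fy=4,interpolation=cv2.INTER_CUBIC);b=cv2.resize(q[160:300,345:515],None,fx=4,fy=4,interpolation=cv2.INTER_CUBIC)
cv2.imwrite("pics/a.png",a);cv2.imwrite("pics/b.png",b)
```

```text
(no output)
```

View pics/a.png

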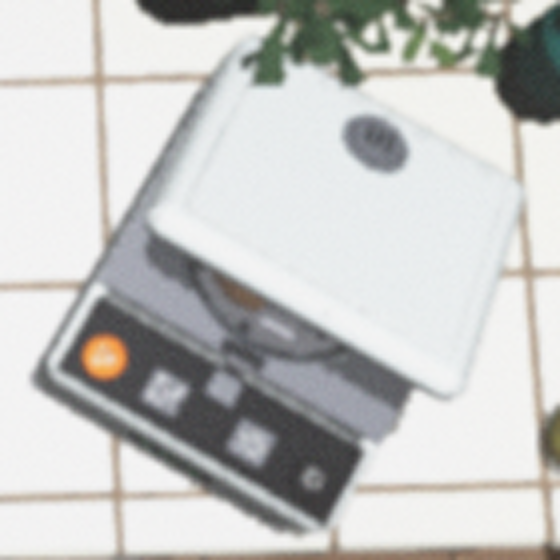

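View pics/b.png

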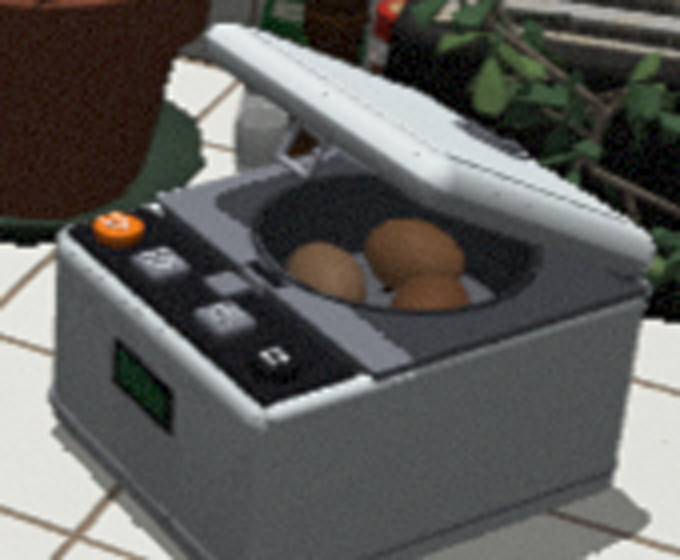

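In the top crop the keys are: start (104,357), steam (165,392), soup (251,441), off (313,478). In the scene crop they are (118,228), (160,263), (224,317) and (275,358). The lid's front edge runs from (155,220) to (455,390) in the top crop.

```bash
cat >> h.py <<'E'
def onplane(name,u,v,z0):
    c=get_calibration(name);K=np.array(c["intrinsics"]);R=cv2.Rodrigues(np.array(c["rvec"],float))[0];t=np.array(c["tvec"],float).ravel()
    r=R.T@np.linalg.solve(K,[u,v,1]);o=-R.T@t
    return o+r*(z0-o[2])/r[2]
E
python3 - <<'E'
from h import *
np.set_printoptions(precision=4,suppress=True)
T=np.array([(104,357),(165,392),(251,441),(313,478)])/4+[345,130]-.4
S=np.array([(118,228),(160,263),(224,317),(275,358)])/4+[345,160]-.4
dt=np.load("top.npy");ds=np.load("scene.npy")
P={}
for n,A,d in(("top",T,dt),("scene",S,ds)):
    P[n]=np.array([onplane(n,*a,.146) for a in A]);print(n,P[n]);print([world(n,d,*np.round(a).astype(int)) for a in A])
M=(P["top"]+P["scene"])/2
e=M[3]-M[0];print("len",np.hypot(*e[:2]))
s=np.array([77,33,-33,-77.])
yd=-e[:2]/np.hypot(*e[:2])
yaw=np.arctan2(-yd[0],yd[1]);print("yaw",yaw)
xd=np.array([np.cos(yaw),np.sin(yaw)])
c=M.mean(0)[:2];o=c+.097*xd
print("keyc",c,"origin",o,"lidfront shut",o-.042*xd, "hinge",o+.118*xd)
for a in (0,.2,.4,.5,.6,.7): # lid_front while open
    h=.16*np.cos(a)-.026*np.sin(a);z=.142+.16*np.sin(a)+.026*np.cos(a);print(a,o+xd*(.118-h),z)
for u,v in((155,220),(305,305),(455,388),(330,250)):
    print(world("top",dt,int(u/4+345),int(v/4+130)))
# obstacles: heights around cooker
ys,xs=np.mgrid[130:270:14,330:490:14]
print(np.array([[world("top",dt,x,y)[2] for x in range(330,500,14)] for y in range(100,270,14)]).round(2))
E
```

```text
top [[ 0.4857 -0.2555  0.146 ]
 [ 0.4626 -0.2929  0.146 ]
 [ 0.4306 -0.3453  0.146 ]
 [ 0.4066 -0.3827  0.146 ]]
[array([ 0.4853, -0.2564,  0.1467]), array([ 0.4617, -0.2935,  0.1445]), array([ 0.4303, -0.3453,  0.1424]), array([ 0.4068, -0.3835,  0.1447])]
scene [[ 0.4826 -0.2586  0.146 ]
 [ 0.4602 -0.295   0.146 ]
 [ 0.4278 -0.3467  0.146 ]
 [ 0.4056 -0.3842  0.146 ]]
[array([ 0.4803, -0.2595,  0.1464]), array([ 0.4657, -0.2934,  0.1435]), array([ 0.4304, -0.3466,  0.1441]), array([ 0.4064, -0.3831,  0.1454])]
len 0.14859801688615426
yaw -0.5532872677135919
keyc [ 0.4452 -0.3201] origin [ 0.5277 -0.3711] lidfront shut [ 0.492 -0.349] hinge [ 0.6281 -0.4331]
0 [ 0.492 -0.349] 0.16799999999999998
0.2 [ 0.4991 -0.3534] 0.19926882395108206
0.4 [ 0.5114 -0.361 ] 0.22825452061345908
0.5 [ 0.5193 -0.3659] 0.24152523278582216
0.6 [ 0.5283 -0.3714] 0.2538015217308573
0.7 [ 0.5383 -0.3776] 0.2649607268274272
[ 0.5554 -0.2743  0.2424]
[ 0.5047 -0.3578  0.244 ]
[ 0.455  -0.4377  0.2447]
[ 0.5379 -0.3766  0.233 ]
[[ 0.47  0.48 -0.01  0.03  0.28  0.18  0.17  0.41  0.45  0.5   0.5   0.5
   0.49]

[... 282 characters left out ...]
2   0.19  0.18 -0.    0.    0.    0.06
   0.  ]
 [ 0.   -0.   -0.   -0.    0.13  0.23  0.21  0.2   0.2   0.18  0.    0.
  -0.  ]
 [-0.    0.   -0.   -0.    0.25  0.24  0.23  0.22  0.21  0.2   0.18 -0.
  -0.  ]
 [ 0.   -0.   -0.    0.14  0.14  0.23  0.25  0.24  0.23  0.22  0.   -0.
  -0.  ]
 [-0.   -0.    0.    0.14  0.13  0.14  0.21  0.24  0.24  0.24  0.   -0.
   0.02]
 [-0.   -0.    0.11  0.14  0.15  0.14  0.14  0.14  0.14  0.24 -0.   -0.
  -0.  ]
 [ 0.    0.   -0.   -0.    0.13  0.14  0.14  0.14 -0.   -0.   -0.    0.04
   0.07]
 [-0.   -0.   -0.   -0.01 -0.    0.03  0.14  0.14  0.   -0.   -0.   -0.
   0.  ]
 [ 0.   -0.   -0.   -0.   -0.   -0.01 -0.01 -0.92 -0.92 -0.92 -0.92 -0.77
  -0.63]]
```

Emit:
send_rows(
  plan=[
    [[-0.95,-0.61,-0.32],[0,0,0]],
    [[-0.95,-0.61,-0.32],[0,0,0]],
    [[-0.95,-0.61,-0.32],[0,0,0]],
    [[-0.95,-0.61,-0.32],[0,0,0]],
    [[-0.95,-0.61,-0.32],[0,0,0]],
    [[-0.95,-0.61,-0.32],[0,0,0]],
    [[-0.95,-0.61,-0.32],[0,0,0]],
    [[-0.95,-0.61,-0.32],[0,0,0]],
    [[-0.95,-0.61,-0.32],[0,0,0]],
    [[-0.95,-0.61,-0.32],[0,0,0]],
  ],
  gripper=-1,
  force=10,
)

```text
time: 1.35
tool_pos: [0.3223, 0.3017, 0.3067]
tool_rot: [-3.141, -0.0, 2.893]
contact_force: [-0.3, 0.3, 0.1]
opening: 0.0011
grip_force: 0.0
```

Emit:
send_rows(
  plan=[
    [[-0.95,-0.61,0],[0,0,0]],
    [[-0.95,-0.61,0],[0,0,0]],
    [[-0.95,-0.61,0],[0,0,0]],
    [[-0.95,-0.61,0],[0,0,0]],
    [[-0.95,-0.61,0],[0,0,0]],
    [[-0.28,-0.96,0],[0,0,0]],
    [[-0.28,-0.96,0],[0,0,0]],
    [[-0.28,-0.96,0],[0,0,0]],
    [[-0.28,-0.96,0],[0,0,0]],
    [[-0.28,-0.96,0],[0,0,0]],
  ],
)

```text
time: 2.6
tool_pos: [0.4223, 0.0737, 0.3064]
tool_rot: [-3.141, -0.001, 2.893]
contact_force: [-0.1, 0.8, -0.2]
opening: 0.0003
grip_force: 0.0
```

Emit:
send_rows(
  plan=[
    [[-0.28,-0.96,0],[0,0,0]],
    [[-0.28,-0.96,0],[0,0,0]],
    [[-0.28,-0.96,0],[0,0,0]],
    [[-0.28,-0.96,0],[0,0,0]],
    [[-0.28,-0.96,0],[0,0,0]],
    [[-0.28,-0.96,0],[0,0,0]],
    [[-0.28,-0.96,0],[0,0,0]],
    [[-0.57,-0.93,0],[0,0,0]],
    [[-0.57,-0.93,0],[0,0,0]],
    [[-0.57,-0.93,0],[0,0,0]],
  ],
)

```text
time: 3.85
tool_pos: [0.453, -0.1793, 0.3064]
tool_rot: [3.141, -0.001, 2.893]
contact_force: [-0.5, -0.5, 0.1]
opening: 0.0005
grip_force: 0.0
```

Emit:
send_rows(
  plan=[
    [[-0.57,-0.93,0],[0,0,0]],
    [[-0.57,-0.93,0],[0,0,0]],
    [[-0.57,-0.93,0],[0,0,0]],
    [[-0.57,-0.93,0],[0,0,0]],
    [[-0.57,-0.93,0],[0,0,0]],
    [[-0.57,-0.93,0],[0,0,0]],
    [[0,0,0],[0,0,0.118]],
    [[0,0,0],[0,0,0.118]],
    [[0,0,0],[0,0,0.118]],
    [[0,0,0],[0,0,0.118]],
  ],
)

```text
time: 5.1
tool_pos: [0.5013, -0.3347, 0.3061]
tool_rot: [-3.141, -0.001, 2.145]
contact_force: [0.0, -0.1, 0.5]
opening: 0.0004
grip_force: 0.0
```

Emit:
send_rows(
  plan=[
    [[0,0,0],[0,0,0.118]],
    [[0,0,0],[0,0,0.118]],
    [[0,0,0],[0,0,0.118]],
    [[0,0,0],[0,0,0.118]],
    [[0,0,0],[0,0,0.118]],
    [[0,0,0],[0,0,0.118]],
    [[0,0,0],[0,0,0]],
    [[0,0,0],[0,0,0]],
    [[0,0,0],[0,0,0]],
    [[0,0,0],[0,0,0]],
  ],
)

```text
time: 6.35
tool_pos: [0.5015, -0.3348, 0.3067]
tool_rot: [-3.142, -0.0, 1.04]
contact_force: [0.2, 0.5, -0.1]
opening: 0.0006
grip_force: 0.0
```

Emit:
send_rows(
  plan=[
    [[-0.68,0.26,0.2],[0,0,0.014]],
    [[0,0,0.5],[0,0,0]],
    [[0,0,0.5],[0,0,0]],
    [[0,0,0.5],[0,0,0]],
    [[0,0,0.5],[0,0,0]],
    [[0,0,0.5],[0,0,0]],
    [[0,0,0.5],[0,0,0]],
    [[0,0,0.4],[0,0,0]],
    [[0,0,0.4],[0,0,0]],
    [[0,0,0.4],[0,0,0]],
  ],
)

```text
time: 7.6
tool_pos: [0.4779, -0.3393, 0.1943]
tool_rot: [-3.082, -0.002, 1.018]
contact_force: [-83.0, 47.2, 36.2]
opening: 0.0002
grip_force: 45.0
```

Run:
```python
from h import *
p,d=read_camera("scene");np.save("s2.npy",d)
cv2.imwrite("pics/c.png",cv2.resize(p[100:300,330:530],None,fx=3,fy=3,interpolation=cv2.INTER_CUBIC))
o=robot.observe();print(o["qpos"],o["contact_force"],o["torque"],o["tool_pos"])
```

```text
[-0.74308475  0.51631272  1.34573571 -0.00999965  1.34123526 -0.18769381] [-75.89397843  42.41982302  30.26574638] [ 7.20390365 13.07682153  0.01779641] [ 0.47710521 -0.33880209  0.19210894]
```

View pics/c.png

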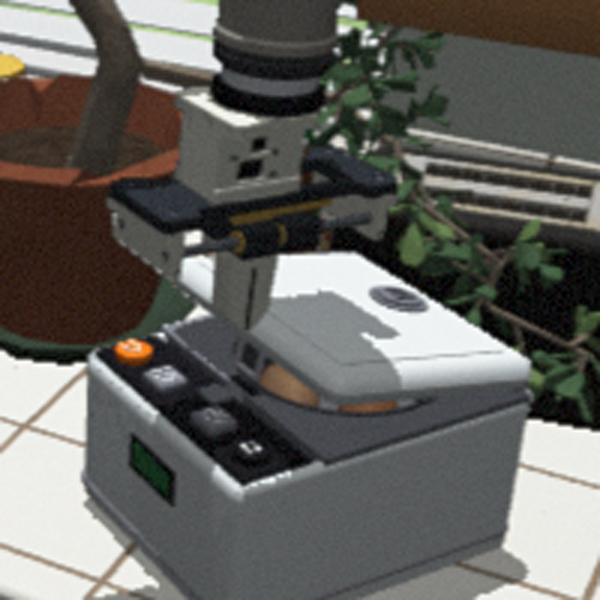

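The fingertips slipped over the rounded front edge and are wedged in front of the lid at crop pixel (245,345). The lid is partly open and nothing else has moved. I'll back off forward, rise, and land further back on the lid.

Emit:
send_rows(
  plan=[
    [[0,-0.5,0],[0,0,0]],
    [[0,-0.5,0],[0,0,0]],
    [[0,-0.5,0],[0,0,0]],
    [[0,0,-0.5],[0,0,0]],
    [[0,0,-0.8],[0,0,0]],
    [[0,0,-0.8],[0,0,0]],
    [[0,0,-0.9],[0,0,0]],
    [[0,0,-0.9],[0,0,0]],
    [[0,0,0],[0,0,0]],
    [[0,0,0],[0,0,0]],
  ],
)

```text
time: 8.9
tool_pos: [0.4666, -0.333, 0.2935]
tool_rot: [-3.141, -0.0, 1.017]
contact_force: [-0.5, 0.4, -0.3]
opening: 0.0004
grip_force: 0.0
```

Run:
```python
from h import *
p,d=read_camera("scene")
cv2.imwrite("pics/d.png",cv2.resize(p[100:300,330:530],None,fx=3,fy=3,interpolation=cv2.INTER_CUBIC))
o=np.array([.5277,-.3711]);R=np.array([[.851,-.525],[.525,.851]])
W=np.array([world("scene",d,u,v) for v in range(170,240,2) for u in range(385,510,2)])
C=np.c_[(W[:,:2]-o)@R.T,W[:,2]]
m=(abs(C[:,1])<.1)&(C[:,0]>-.06)&(C[:,0]<.12)&(C[:,2]>.15)&(C[:,2]<.28)
C=C[m]
for a in np.arange(-.06,.12,.015):
    s=C[(C[:,0]>=a)&(C[:,0]<a+.015)]
    if len(s):print(round(a,3),len(s),np.percentile(s[:,2],[10,50,90]).round(3))
```

```text
-0.045 181 [0.209 0.223 0.23 ]
-0.03 75 [0.229 0.23  0.232]
-0.015 45 [0.217 0.226 0.229]
0.0 35 [0.215 0.22  0.223]
0.015 42 [0.208 0.213 0.216]
0.03 35 [0.201 0.207 0.209]
0.045 36 [0.195 0.201 0.204]
0.06 34 [0.189 0.194 0.197]
0.075 40 [0.185 0.189 0.192]
0.09 32 [0.178 0.182 0.187]
0.105 23 [0.172 0.175 0.179]
```

View pics/d.png

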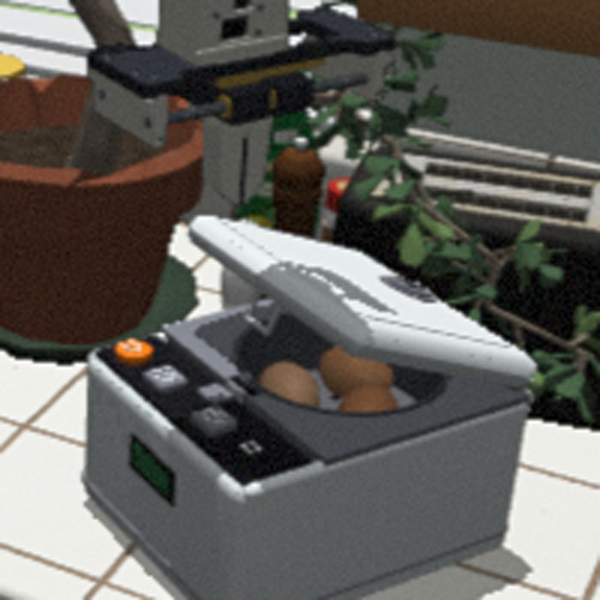

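The lid is at about 0.4 rad, slope measured, with its front edge near x = −0.036. It's undamaged and the fingers are clear of it. I'll go back over it and press.

Emit:
send_rows(
  plan=[
    [[0,0.97,0],[0,0,0]],
    [[0,0.97,0],[0,0,0]],
    [[0,0.97,0],[0,0,0]],
    [[0,0,0.5],[0,0,0]],
    [[0,0,0.5],[0,0,0]],
    [[0,0,0.5],[0,0,0]],
    [[0,0,0.5],[0,0,0]],
    [[0,0,0.5],[0,0,0]],
    [[0,-0.1,0.4],[0,0,0]],
    [[0,-0.1,0.4],[0,0,0]],
  ],
)

```text
time: 10.2
tool_pos: [0.5241, -0.3686, 0.2118]
tool_rot: [3.141, 0.0, 1.017]
contact_force: [-2.1, 0.7, 3.5]
opening: 0.0007
grip_force: 1.9
```

Emit:
send_rows(
  plan=[
    [[0,-0.1,0.25],[0,0,0]],
    [[0,-0.1,0.25],[0,0,0]],
    [[0,-0.1,0.25],[0,0,0]],
    [[0,-0.1,0.25],[0,0,0]],
    [[0,-0.1,0.25],[0,0,0]],
    [[0,-0.1,0.2],[0,0,0]],
    [[0,0,0.1],[0,0,0]],
    [[0,0,0],[0,0,0]],
    [[0,0,0],[0,0,0]],
    [[0,0,0],[0,0,0]],
  ],
)

```text
time: 11.45
tool_pos: [0.5118, -0.361, 0.1731]
tool_rot: [3.141, 0.0, 1.017]
contact_force: [2.7, -0.7, 4.3]
opening: 0.0007
grip_force: 1.9
```

Emit:
send_rows(
  plan=[
    [[0,0,0.06],[0,0,0]],
    [[0,0,0.06],[0,0,0]],
    [[0,0,0.06],[0,0,0]],
    [[0,0,0.06],[0,0,0]],
    [[0,0,0],[0,0,0]],
    [[0,0,0],[0,0,0]],
    [[0,0,0],[0,0,0]],
    [[0,0,0],[0,0,0]],
    [[0,0,0],[0,0,0]],
    [[0,0,0],[0,0,0]],
  ],
)

```text
time: 12.7
tool_pos: [0.5113, -0.3607, 0.17]
tool_rot: [3.14, 0.001, 1.017]
contact_force: [-3.6, 3.5, 20.6]
opening: 0.0002
grip_force: 10.4
```

Emit:
send_rows(
  plan=[
    [[0,0,0.03],[0,0,0]],
    [[0,0,0],[0,0,0]],
    [[0,0,-0.2],[0,0,0]],
    [[0,0,-0.8],[0,0,0]],
    [[0,0,-1],[0,0,0]],
    [[0,0,0],[0,0,0]],
    [[0,0,0],[0,0,0]],
    [[0,0,0],[0,0,0]],
    [[0,0,0],[0,0,0]],
    [[0,0,0],[0,0,0]],
  ],
)

```text
time: 13.95
tool_pos: [0.5114, -0.3607, 0.2158]
tool_rot: [-3.141, -0.0, 1.017]
contact_force: [0.1, -0.3, -0.3]
opening: 0.0007
grip_force: 0.0
```

Run:
```python
from h import *
o=robot.observe();print(o["tool_pos"],o["contact_force"])
p,d=read_camera("scene")
cv2.imwrite("pics/e.png",cv2.resize(p[140:300,340:510],None,fx=3.5,fy=3.5,interpolation=cv2.INTER_CUBIC))
```

```text
[ 0.51135547 -0.36067026  0.21580439] [ 0.10974262 -0.26895037 -0.34587589]
```

View pics/e.png

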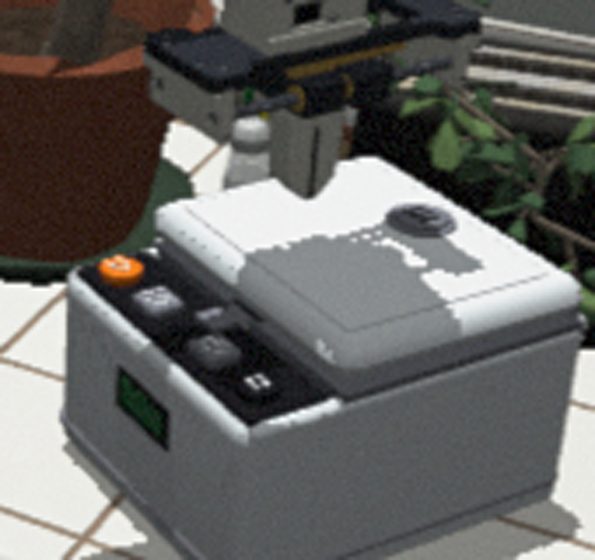

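The lid is shut with no contact, and the keys are where I measured them: start (120,268) and steam (157,300) in this crop. Next is the steam key.

Emit:
send_rows(
  plan=[
    [[0.3,-0.8,0],[0,0,0]],
    [[0.3,-0.8,0],[0,0,0]],
    [[0.3,-0.8,0],[0,0,0]],
    [[0.32,-0.8,0],[0,0,0]],
    [[0,0,0.8],[0,0,0]],
    [[0,0,0.8],[0,0,0]],
    [[0,0,0.7],[0,0,0]],
    [[0,0,0.2],[0,0,0]],
    [[0,0,0],[0,0,0]],
    [[0,0,0],[0,0,0]],
  ],
)

```text
time: 15.25
tool_pos: [0.4598, -0.2931, 0.1545]
tool_rot: [3.14, 0.0, 1.017]
contact_force: [-0.1, -0.2, 0.1]
opening: 0.0002
grip_force: 0.0
```

Emit:
send_rows(
  plan=[
    [[0,0,0.1],[0,0,0]],
    [[0,0,0.1],[0,0,0]],
    [[0,0,0.08],[0,0,0]],
    [[0,0,0.08],[0,0,0]],
    [[0,0,0.06],[0,0,0]],
    [[0,0,0.06],[0,0,0]],
    [[0,0,0],[0,0,0]],
    [[0,0,0],[0,0,0]],
    [[0,0,0],[0,0,0]],
    [[0,0,0],[0,0,0]],
  ],
)

```text
time: 16.5
tool_pos: [0.4594, -0.2927, 0.1422]
tool_rot: [3.141, 0.0, 1.017]
contact_force: [-2.0, 1.5, 5.7]
opening: 0.0004
grip_force: 3.1
```

Emit:
send_rows(
  plan=[
    [[0,0,0.03],[0,0,0]],
    [[0,0,0],[0,0,0]],
    [[0,0,-0.4],[0,0,0]],
    [[0,0,-0.6],[0,0,0]],
    [[0.58,0,0],[0,0,0]],
    [[0.58,0,0],[0,0,0]],
    [[0.58,0.08,0],[0,0,0]],
    [[0,0,0],[0,0,0]],
    [[0,0,0.3],[0,0,0]],
    [[0,0,0.2],[0,0,0]],
  ],
)

```text
time: 17.75
tool_pos: [0.4836, -0.2569, 0.1526]
tool_rot: [-3.141, -0.0, 1.017]
contact_force: [-0.0, -0.2, 0.3]
opening: 0.0006
grip_force: 0.0
```

Emit:
send_rows(
  plan=[
    [[0,0,0.1],[0,0,0]],
    [[0,0,0.1],[0,0,0]],
    [[0,0,0.08],[0,0,0]],
    [[0,0,0.06],[0,0,0]],
    [[0,0,0.06],[0,0,0]],
    [[0,0,0.04],[0,0,0]],
    [[0,0,0],[0,0,0]],
    [[0,0,0],[0,0,0]],
    [[0,0,0],[0,0,0]],
    [[0,0,0],[0,0,0]],
  ],
)

```text
time: 19.0
tool_pos: [0.484, -0.2569, 0.1425]
tool_rot: [3.141, 0.0, 1.017]
contact_force: [-1.6, -1.3, 3.1]
opening: 0.0009
grip_force: 1.8
```

Emit:
send_rows(
  plan=[
    [[0,0,0.04],[0,0,0]],
    [[0,0,0.04],[0,0,0]],
    [[0,0,0],[0,0,0]],
    [[0,0,0],[0,0,0]],
    [[0,0,0],[0,0,0]],
    [[0,0,0],[0,0,0]],
    [[0,0,0],[0,0,0]],
    [[0,0,0],[0,0,0]],
    [[0,0,0],[0,0,0]],
    [[0,0,0],[0,0,0]],
  ],
)

```text
time: 20.25
tool_pos: [0.484, -0.257, 0.1421]
tool_rot: [3.14, 0.0, 1.017]
contact_force: [-5.4, 0.4, 15.1]
opening: 0.0005
grip_force: 7.5
```

Emit:
send_rows(
  plan=[
    [[0,0,-0.4],[0,0,0]],
    [[0,0,-0.8],[0,0,0]],
    [[0,0,-1],[0,0,0]],
    [[0,0,-1],[0,0,0]],
    [[0,0,-1],[0,0,0]],
    [[0,0,0],[0,0,0]],
    [[0,0,0],[0,0,0]],
    [[0,0,0],[0,0,0]],
    [[0,0,0],[0,0,0]],
    [[0,0,0],[0,0,0]],
  ],
)

```text
time: 21.5
tool_pos: [0.4839, -0.2567, 0.245]
tool_rot: [-3.141, -0.0, 1.017]
contact_force: [-0.7, -0.0, 0.3]
opening: 0.0002
grip_force: 0.0
```

Run:
```python
from h import *
p,d=read_camera("scene")
cv2.imwrite("pics/f.png",cv2.resize(p[140:300,340:510],None,fx=3.5,fy=3.5,interpolation=cv2.INTER_CUBIC))
```

```text
(no output)
```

View pics/f.png

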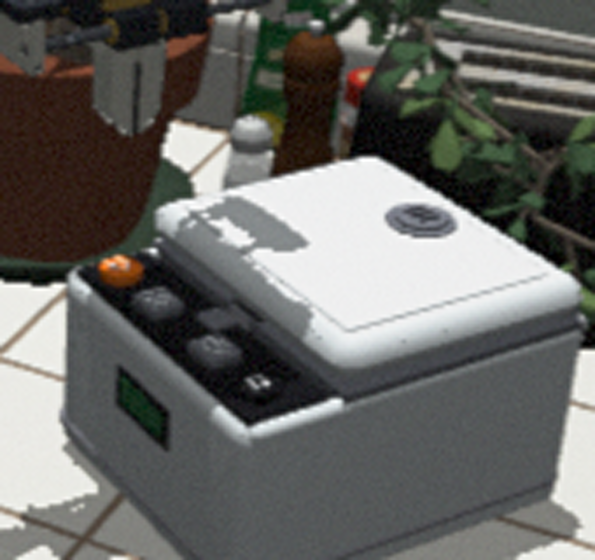

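The lid is shut, the keys are out (start at (120,270), steam at (157,302)), and the fingers are clear of everything.

```bash
python3 -c "from cell import robot;print(robot.hand_in())"
```

```text
the job is handed in; nothing more can be done
None
```

I shut the lid on its catch, pressed the steam key and then the start key, and handed the job in at about 21.6 s; the hand-in returned no verdict. The first push slipped off the lid's front edge (about 95 N sideways, under the 120 N limit), and the second held.

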